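Brush out the jar and park the brush in its stand

ROBOT

A 6-joint arm with a two-finger parallel gripper is mounted at the origin on the work surface. World frame = base frame: x ahead of the robot, y to its left, z up, the work surface at z = 0. Lengths are in m, angles in rad, forces in N, time in s.
With the tool pointing down it reaches from about 0.35 to 0.775 m from the base axis. Payload 5.5 kg.
Tool frame: the origin (TCP) lies at the very end of the fingers, on their centre line; the grasp point (between the pads) lies 19 mm behind it (grip_point_offset is the distance from the TCP to the grasp point, in m); z points along the fingers, y is the direction in which the jaws open and shut (so a half turn about z gives the same grasp; the last joint's range is limited). The gripper opens to 85 mm and grips with 20 to 120 N. Pads are 22 mm wide; open, the fingers measure 114 mm over their backs; the gripper's body (76 mm by 85 mm) begins 54 mm behind the grasp point. The pads swing forward as they close: fully open they stand 13 mm farther back than shut.
Start: joints at [1.102, 0.313, 0.046, 1.304, 0, 1.431], TCP at [0.186, 0.544, 0.231] pointing down, gripper open.
Joint ranges: [-2.76, 2.76], [-0.86, 1.69], [-1.03, 1.26], [-2.2, 2.34], [-1.47, 1.5], [-3.14, 3.14]. Speed limits (rad/s): [2.57, 2.57, 3.14, 3.14, 3.14, 3.14].

INTERFACE

Orientations are given as a unit quaternion [w, x, y, z].
In Python, from workcell import * gives the robot as it stands.
- The arm moves only by the shell command python3 -m crank 'ROWS' [OPENING] [FORCE]. ROWS is a JSON object of lists of equal length, an entry for each row: "travel": the shift along the tool's x, y, z in units of 40 mm (1.0 is 40 mm), a list of three; "turn": the turn about the tool's z in rad. In form: {"travel": [[x, y, z], ...], "turn": [turn, ...]}. A call has 1 to 5 rows; each row is the pose to reach, as a shift and turn from the pose commanded when the call began, along the tool's axes at that moment; what a row does not reach only later rows make up. A row lasts 1/12 s, in which the tool goes at most 41.7 mm and 7.16 degrees, less where a joint would pass 70% of its speed; a pose out of reach is approached as far as the arm can. A call with a gripper value outside its range is refused whole. OPENING is the finger opening in mm, from 0 to 85.4, set as the call begins (- or left out, the last holds). The fingers move at their own pace and stop on an object; FORCE is the grip in N (left out, the last holds). Time passes only in rows, so rows that repeat a pose let the fingers close. It gives the time, the measured TCP pose, the force and the opening at its end, in the units of the state.
- get_state(): the state, without advancing time (a new reading comes with each control period).
- read_camera(name): name is "scene" or "top" or "wrist"; returns a dict with "image" (420x560x3 uint8, red, green, blue), "K" (3x3 intrinsics, pixels), "R" (3x3) and "t" (3): a world point X has camera coordinates R X + t. Camera axes: x right, y down, z forward; pixel columns grow to the right and rows downward; lengths in m; the calibration is good to about 2 mm. A picture is of the moment at which its call begins. There is no depth.
- hand_in(): hands the job in, once; it reports no verdict.
The state is a dict: "clock": time; "joint_pos": joint angles; "qvel": joint speeds; "tau": joint torques, N m; "tcp_pos": TCP position; "orientation": TCP orientation; "wrist_force": force on the tool from outside, world axes, zero at the start; "ft_torque": the same for the moment, N m; "finger_gap": finger opening in m.
Only numpy, scipy, OpenCV 4.12 (cv2) and the standard library are available. Lean on these libraries where they do the work, as an engineer would, in place of code of your own. Each camera call takes 0.05 s, during which the arm holds its last target. There are 200 camera calls.

TASK

Take the loose lid off the open-mouthed glass jar in the blue crates and set it down flat, knob up, on the bare slate. Then pull the long brush out of its stand and brush the inside of the jar with at least three full strokes, each going right down to the bottom and back up until the bristle head is level with the rim, and put the brush back in the stand, upright with its square plug fully home in the square socket. Do not drop the lid or the brush, do not ram the brush hard into the jar, leave the jar standing in its crate, and leave the twist-lid jar, the amber bottle and the can as they stand.

Things in the scene. Friction and masses are not known exactly. Their poses are not given: they have to be found in the camera images.
- crates: two blue crates clipped side by side, fixed: 112 mm (own x) by 228 mm (own y), walls 60 mm high, 5 mm thick, floor 5 mm thick; two cells 102 mm square, centred at own y = -58 and +58 mm; one holds the jar to clean, the other the twist-lid jar (either way round). Origin: centre of underside, z up. The crates are left of the robot and the stand right, or the other way round
- jar: straight round clear-glass jar to be brushed out, loose, about 0.4 kg: outer diameter 76, inner diameter 66, height 110, bottom 6 mm thick; stands in one crate cell with about 13 mm of play all round. Origin: centre of its underside, z up
- jar_floor (a point): centre of the jar's inner floor, 6 mm above its underside, 104 mm below the rim; z up
- lid: loose lift-off lid on the jar at the start, no twisting, about 0.12 kg: aluminium disc, diameter 76, 8 mm thick; below it a lip of diameter 58, 8 mm high, loose in the jar's mouth; above it a round dark wooden knob, diameter 30 from 22 to 48 mm above the origin, on a neck of diameter 22 (16 to 22 mm). Origin: centre of the lip's underside, z up; at height 0 when knob up on the slate
- brush: rigid brush, loose, about 0.18 kg, 208 mm long, handle up. Origin: centre of its square flange's underside, z up the handle. Heights in mm: flange 66 x 66, 0 to 8; square wooden handle 30 x 30, 8 to 68; square plug 52 x 52, 0 to -16, then 47 x 47 to -22; stem diameter 8; bristle head diameter 50, -95 to -140. Squares parallel to own x, y. Plug home: the flange rests on the stand's plate
- brush_tip (a point): lower end of the bristle head on the brush's axis, 140 mm below the brush's origin
- stand: wooden brush stand, fixed, brush in it at the start: plate 120 x 120 mm, 22 mm thick, top at 150 mm, on four 14 mm square corner legs, with a square through hole 56 x 56 mm in the middle (mouth chamfered 3 mm), sides parallel to own x and y. The brush fits in any of four quarter turns. Origin: centre under the stand, on the slate, z up
- socket (a point): centre of the square hole at the level of the plate's top, 150 mm above the slate; axes as the stand
- twist_jar: bystander: clear jar with a steel twist lid, loose, diameter 78, height 105 mm, in the other crate cell. Origin: centre of the underside
- bottle: bystander: tall amber glass bottle, loose, diameter 64, height 200 mm, close beside the stand. Origin: centre of the underside
- can: bystander: silver aluminium can, loose, diameter 66, height 115 mm, between the crates and the stand. Origin: centre of the underside. (A fixed grey drawer box, 130 mm high, stands well behind the work, its knobs 740 mm or more ahead of the robot)
Not all that is in view belongs to the job. Of the things shaped like the brush, the wooden one is meant.

How it is judged:
On the way, in this order (a step that is already met when the one before it is completed fails the run):
1. the lid lies flat, knob up, on the slate, let go (height (world z) of lid below 0.004 m and angle between lid's own z axis and vertical below 0.08 rad and contact force between the fingers and lid below 0.1 N), for 0.2 s.
2. first stroke: the brush tip within 15 mm of the jar's inner floor (z of brush_tip in the frame of jar_floor below 0.015 m and horizontal distance between brush_tip and jar_floor below 0.033 m).
3. first stroke: the brush tip back up at least 48 mm above the jar's inner floor, still over or in the jar (z of brush_tip in the frame of jar_floor above 0.048 m and horizontal distance between brush_tip and jar_floor below 0.033 m).
4. second stroke: the brush tip within 15 mm of the jar's inner floor (all of step 2).
5. second stroke: the brush tip back up at least 48 mm above the jar's inner floor, still over or in the jar (all of step 3).
6. third stroke: the brush tip within 15 mm of the jar's inner floor (all of step 4).
7. third stroke: the brush tip back up at least 48 mm above the jar's inner floor, still over or in the jar (all of step 5).
At the end, for the whole second after the job is handed in: The brush stands upright (0.05 rad) in the stand, flange within 4 mm of the plate, 5 mm of centre; the lid lies knob up and flat (0.08 rad) on the slate, origin under 4 mm; the jar stands upright (0.08 rad) on its crate's floor (underside under 12 mm); brush, lid and jar are at rest (z of brush in the frame of socket below 0.004 m and horizontal distance between brush and socket below 0.005 m and angle between brush's own z axis and vertical below 0.05 rad and linear speed of each of brush, lid, jar below 0.02 m/s and height (world z) of lid below 0.004 m and angle between each of lid, jar's own z axis and vertical below 0.08 rad and z of jar in the frame of crates below 0.012 m); the robot touches nothing.
It fails at once if the lid or the brush is dropped (falls free faster than 0.5 m/s) ((linear speed of lid above 0.5 m/s and contact force between the fingers and lid below 0.05 N) or (linear speed of brush above 0.5 m/s and contact force between the fingers and brush below 0.05 N)).
It fails at once if the brush is rammed into the jar with more than 40 N (contact force between brush and jar above 40 N).
It fails at once if the jar is tipped by more than 0.3 rad or lifted out of its crate (angle between jar's own z axis and vertical above 0.3 rad or z of jar in the frame of crates above 0.05 m).
It fails at once if the twist-lid jar, the amber bottle or the can is moved by more than 30 mm or tipped by more than 0.3 rad ((distance of twist_jar from where it was at the start of the episode above 0.03 m or angle between twist_jar's own z axis and vertical above 0.3 rad) or (distance of bottle from where it was at the start of the episode above 0.03 m or angle between bottle's own z axis and vertical above 0.3 rad) or (distance of can from where it was at the start of the episode above 0.03 m or angle between can's own z axis and vertical above 0.3 rad)).
It also fails if it takes over 72 s, if anything falls off the work surface, if the arm or the gripper's body presses on something with over 40 N, if the wrist force passes 120 N, or if a joint passes its speed limit or range.

## Working session

There is one attempt and no reset: what is moved stays moved. The work goes in short steps, Python scripts to look and compute and a shell command to move; the robot and the scene stay as the last step left them, time stands still between calls to the robot, and variables do not carry over. Pictures are saved under pics/ and viewed, about 8 in all and at most 12, crops included, and the job is handed in when it is done.

```bash
mkdir -p pics
python3 - <<'E'
from workcell import *
import cv2
for n in ("top","scene"):
    c=read_camera(n); cv2.imwrite(f"pics/{n}0.png",c["image"][:,:,::-1]); print(n,c["K"].round(1).tolist(),c["R"].round(3).tolist(),c["t"].round(3).tolist())
s=get_state(); print(s)
E
ls
```

```text
top [[471.4, 0.0, 269.7], [0.0, 471.4, 214.8], [0.0, 0.0, 1.0]] [[0.016, -1.0, -0.026], [-0.993, -0.013, -0.113], [0.113, 0.027, -0.993]] [0.034, 0.524, 1.05]
scene [[486.0, 0.0, 275.2], [0.0, 486.0, 209.6], [0.0, 0.0, 1.0]] [[0.882, 0.471, -0.009], [0.323, -0.618, -0.717], [-0.344, 0.63, -0.697]] [-0.464, -0.063, 1.397]
{'clock': 0.1, 'joint_pos': array([ 1.10241099e+00,  3.13968300e-01,  4.51219857e-02,  1.30358533e+00,
       -8.20087375e-06,  1.43120397e+00]), 'qvel': array([-1.05189242e-03, -1.69119506e-03,  2.67764899e-03,  9.22297657e-04,
        2.40055346e-04, -3.99637114e-05]), 'tau': array([ 2.25445059e-03, -4.81723630e+01,  2.99246407e+01,  1.26794289e-02,
       -1.64577305e-04, -3.54820855e-06]), 'tcp_pos': array([0.18547717, 0.54380469, 0.23048558]), 'orientation': array([-2.40835505e-04,  1.63656931e-01,  9.86516974e-01, -7.81394458e-04]), 'wrist_force': array([-0.26423431,  0.14651541,  0.20725872]), 'ft_torque': array([ 0.04214378, -0.0018212 ,  0.00706943]), 'finger_gap': 0.08513926580377729}
pics
```

View pics/top0.png

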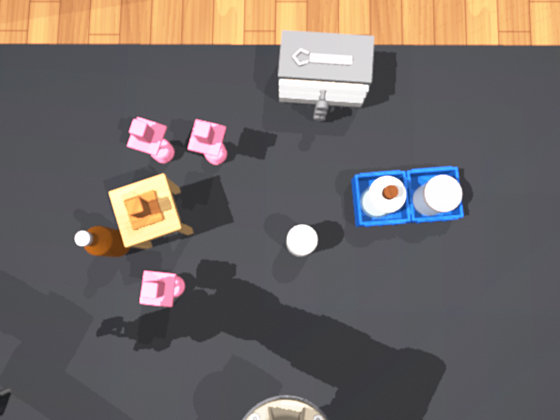

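View pics/scene0.png

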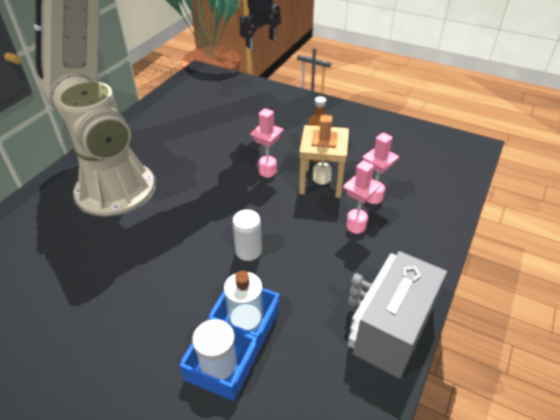

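```bash
cat > h.py <<'E'
from workcell import *
import cv2, numpy as np
from scipy.spatial.transform import Rotation as Ro
def ray(c,p):
    d=c["R"].T@np.linalg.inv(c["K"])@np.array([p[0],p[1],1.]); return -c["R"].T@c["t"],d
def onz(c,p,z):
    o,d=ray(c,p); return o+d*(z-o[2])/d[2]
def proj(c,X):
    q=c["K"]@(c["R"]@np.asarray(X,float)+c["t"]); return q[:2]/q[2]
def tri(c1,p1,c2,p2):
    A=[];b=[]
    for c,p in((c1,p1),(c2,p2)):
        o,d=ray(c,p);d/=np.linalg.norm(d);M=np.eye(3)-np.outer(d,d);A.append(M);b.append(M@o)
    return np.linalg.lstsq(np.vstack(A),np.hstack(b),rcond=None)[0]
def blobs(c,lo,hi,amin=30):
    h=cv2.cvtColor(c["image"],cv2.COLOR_RGB2HSV); m=cv2.inRange(h,lo,hi)
    n,l,s,ce=cv2.connectedComponentsWithStats(m)
    return [(l==i).astype(np.uint8) for i in range(1,n) if s[i,4]>=amin]
def tool(target):
    s=get_state();R=Ro.from_quat(s["orientation"][[1,2,3,0]]).as_matrix()
    print("tcp",s["tcp_pos"].round(4),"travel",(R.T@(np.array(target)-s["tcp_pos"])/.04).round(3),"jaw yaw deg",np.degrees(np.arctan2(R[1,1],R[0,1])).round(2),"F",s["wrist_force"].round(1),"gap",round(s["finger_gap"],4))
E
python3 - <<'E'
from h import *
for n in("top","scene"):
    c=read_camera(n); h=cv2.cvtColor(c["image"],cv2.COLOR_RGB2HSV)
    pts=[(390,192),(143,205),(133,205),(150,212),(125,200),(165,230),(98,240)] if n=="top" else [(242,280),(325,125),(325,140),(340,145),(318,120)]
    for p in pts: print(n,p,h[p[1],p[0]])
    for m in blobs(c,(0,90,40),(30,255,255),60):
        y,x=np.where(m)
        if y.min()>45 and n=="top" or 90<y.mean()<320 and 200<x.mean()<400: print(n,"area",len(x),"c",x.mean().round(1),y.mean().round(1),"bb",x.min(),x.max(),y.min(),y.max(),cv2.minAreaRect(cv2.findNonZero(m)))
    if n=="top": a=cv2.resize(c["image"][160:270,70:210],None,fx=5,fy=5,interpolation=2); top=c
    else: b=cv2.resize(c["image"][90:200,255:395],None,fx=5,fy=5,interpolation=2)
cv2.imwrite("pics/c1.png",np.hstack([a,b])[:,:,::-1][::1,::1] if 0 else cv2.resize(np.hstack([a,b]),(800,314))[:,:,::-1])
k=cv2.resize(top["image"][150:250,270:480],None,fx=3.8,fy=3.8,interpolation=2); cv2.imwrite("pics/c2.png",k[:,:,::-1])
E
```

```text
top (390, 192) [ 11 169 189]
top (143, 205) [ 13 162 134]
top (133, 205) [ 19 144 254]
top (150, 212) [ 12 162 143]
top (125, 200) [ 16 149 248]
top (165, 230) [ 28  67 255]
top (98, 240) [ 13 198 126]
top area 3007 c 135.9 221.5 bb 84 192 173 256 ((131.45916748046875, 217.83888244628906), (66.98115539550781, 108.93006896972656), 71.96571350097656)
top area 165 c 390.1 191.6 bb 383 397 185 198 ((390.0, 191.5), (13.0, 14.0), 90.0)
scene (242, 280) [ 11 148 181]
scene (325, 125) [ 13 144 150]
scene (325, 140) [ 13 145 160]
scene (340, 145) [ 28  53 255]
scene (318, 120) [ 14 167 148]
scene area 1688 c 321.3 146.7 bb 299 346 107 196 ((322.87933349609375, 150.94830322265625), (46.58851623535156, 87.61299133300781), 4.763641834259033)
scene area 194 c 241.7 278.7 bb 236 247 270 288 ((241.5, 279.0), (18.0, 11.0), 90.0)
```

View pics/c1.png

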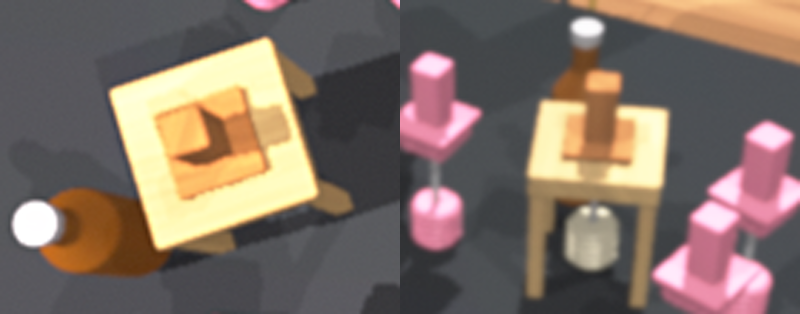

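View pics/c2.png

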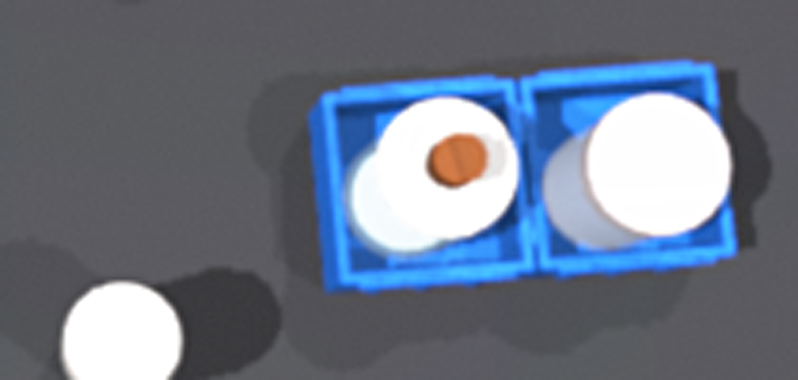

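Candidates for the brush: pink ones at top-view (146,131), (207,137), (157,290), and the wooden one in the stand at (143,205). The wooden one fits; the crop confirms it is wood, standing in the plate. The jar with the knobbed lid is in the left crate cell, at (390,192).

Run:
```python
from h import *
c=read_camera("top");s=read_camera("scene")
# knob
cm=lambda m:np.array([np.where(m)[1].mean(),np.where(m)[0].mean()])
kt=[m for m in blobs(c,(0,110,40),(30,255,255),60) if 380<cm(m)[0]<400][0]
ks=[m for m in blobs(s,(0,90,40),(20,255,255),60) if 235<cm(m)[0]<248 and cm(m)[1]>260][0]
print("knob tri",tri(c,cm(kt),s,cm(ks)),"top@.150",onz(c,cm(kt),.15))
# white discs
for m in blobs(c,(0,0,235),(180,60,255),200):
    (x,y),r=cv2.minEnclosingCircle(cv2.findNonZero(m))
    print("white",(round(x),round(y)),round(r,1),"@.123",onz(c,(x,y),.123).round(4),"@.115",onz(c,(x,y),.115).round(4), "Rm@.12",r/471*0.93)
# plate
pl=max(blobs(c,(14,60,225),(35,200,255),100),key=lambda m:m.sum())
hull=cv2.convexHull(cv2.findNonZero(pl)); ap=cv2.approxPolyDP(hull,6,True)[:,0]
P=np.array([onz(c,p,.15)[:2] for p in ap]);print("plate px",ap.tolist());print(P.round(4))
if len(P)==4:
    print("centre",P.mean(0),"sides",[np.linalg.norm(P[i]-P[i-1]).round(4) for i in range(4)],"yaw",[(np.degrees(np.arctan2(*(P[i]-P[i-1])[::-1]))%90).round(2) for i in range(4)])
# handle top & flange
h=cv2.cvtColor(c["image"],cv2.COLOR_RGB2HSV)
br=max(blobs(c,(5,120,60),(18,255,235),60),key=lambda m:m[195:215,130:155].sum());print("brush mask",br.sum(),cv2.minAreaRect(cv2.findNonZero(br)))
for z in (.15,.18,.218): print(z,[onz(c,p,z)[:2].round(3).tolist() for p in ((84,240),(132,204))])
# pixel of bottle cap
print("bottle cap@.2",onz(c,(82.5,238.5),.2).round(3))
mk=((pl*120)+br*100).astype(np.uint8)
big=np.hstack([cv2.resize(c["image"][165:255,100:200],None,fx=4,fy=4,interpolation=0),cv2.cvtColor(cv2.resize(mk[165:255,100:200],None,fx=4,fy=4,interpolation=0),cv2.COLOR_GRAY2RGB)])
cv2.imwrite("pics/m1.png",big[:,:,::-1])
```

```text
knob tri [ 0.56085301 -0.20538278  0.14914911] top@.150 [ 0.55987082 -0.20578447  0.15      ]
white (331, 60) 21.6 @.123 [ 0.8533 -0.0877  0.123 ] @.115 [ 0.857  -0.0886  0.115 ] Rm@.12 0.04260163058141234
white (323, 85) 44.3 @.123 [ 0.7951 -0.0715  0.123 ] @.115 [ 0.7984 -0.0722  0.115 ] Rm@.12 0.08744011508431404
white (142, 127) 13.0 @.123 [0.6998 0.317  0.123 ] @.115 [0.7022 0.3194 0.115 ] Rm@.12 0.02566898752929299
white (204, 140) 22.2 @.123 [0.6711 0.1809 0.123 ] @.115 [0.6733 0.1823 0.115 ] Rm@.12 0.043819467581001824
white (148, 146) 20.1 @.123 [0.6574 0.3027 0.123 ] @.115 [0.6594 0.3051 0.115 ] Rm@.12 0.03977513683829338
white (140, 195) 30.2 @.123 [0.5507 0.3144 0.123 ] @.115 [0.5519 0.3168 0.115 ] Rm@.12 0.05953964597859959
white (443, 192) 18.9 @.123 [ 0.5644 -0.3218  0.123 ] @.115 [ 0.5657 -0.3245  0.115 ] Rm@.12 0.03741063087609164
white (384, 197) 22.7 @.123 [ 0.5543 -0.1985  0.123 ] @.115 [ 0.5555 -0.2002  0.115 ] Rm@.12 0.04480831049050495
white (302, 240) 15.3 @.123 [ 0.4622 -0.0284  0.123 ] @.115 [ 0.4627 -0.0287  0.115 ] Rm@.12 0.030162279104730887
white (157, 288) 21.7 @.123 [0.3566 0.2697 0.123 ] @.115 [0.3562 0.2718 0.115 ] Rm@.12 0.04286370611494514
white (280, 414) 32.9 @.123 [0.1132 0.0131 0.123 ] @.115 [0.1108 0.0131 0.115 ] Rm@.12 0.06492716090694355
plate px [[529, 43], [467, 43], [466, 0], [527, 0]]
[[ 0.8785 -0.4988]
 [ 0.8781 -0.3705]
 [ 0.974  -0.3714]
 [ 0.974  -0.4991]]
centre [ 0.92612077 -0.43496132] sides [np.float64(0.0955), np.float64(0.1283), np.float64(0.0958), np.float64(0.1276)] yaw [np.float64(89.87), np.float64(0.16), np.float64(89.46), np.float64(0.01)]
brush mask 461 ((152.39691162109375, 207.23196411132812), (32.79568099975586, 31.78033447265625), 23.96249008178711)
0.15 [[0.453, 0.417], [0.529, 0.322]]
0.18 [[0.452, 0.404], [0.525, 0.312]]
0.218 [[0.45, 0.388], [0.52, 0.3]]
bottle cap@.2 [0.453 0.399 0.2  ]
```

View pics/m1.png

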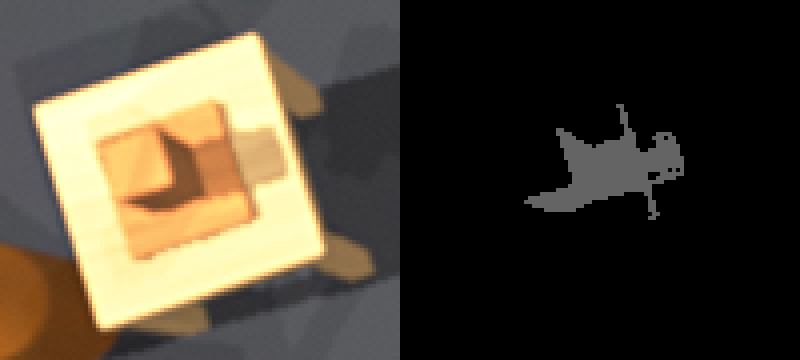

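Run:
```python
from h import *
c=read_camera("top")
def quad(pts,z,n):
    P=np.array([onz(c,(100+x/4-.5+.125+.375-.375,165+y/4-.375),z)[:2] for x,y in pts])
    print(n,"centre",P.mean(0).round(4),"sides",[np.linalg.norm(P[i]-P[i-1]).round(4) for i in range(4)],"yaw",[(np.degrees(np.arctan2(*(P[i]-P[i-1])[::-1]))%90).round(2) for i in range(4)])
quad([(34,104),(258,34),(322,254),(98,328)],.15,"plate")
quad([(97,140),(221,101),(256,218),(133,258)],.158,"flange")
quad([(103,140),(160,123),(172,185),(118,200)],.218,"handle")
cl=max(blobs(c,(100,150,60),(125,255,255),200),key=lambda m:m.sum())
r=cv2.minAreaRect(cv2.findNonZero(cl));B=np.array([onz(c,p,.06)[:2] for p in cv2.boxPoints(r)]);print("crate",B.round(3).tolist(),B.mean(0).round(4))
tool((.5605,-.2055,.35)); tool((.51,.308,.35))
```

```text
plate centre [0.5177 0.2961] sides [np.float64(0.1215), np.float64(0.121), np.float64(0.1196), np.float64(0.1198)] yaw [np.float64(18.83), np.float64(18.28), np.float64(18.27), np.float64(19.15)]
flange centre [0.5168 0.2943] sides [np.float64(0.0638), np.float64(0.0662), np.float64(0.0632), np.float64(0.0654)] yaw [np.float64(19.65), np.float64(18.37), np.float64(18.88), np.float64(18.9)]
handle centre [0.5175 0.2953] sides [np.float64(0.03), np.float64(0.0284), np.float64(0.0306), np.float64(0.0266)] yaw [np.float64(16.76), np.float64(17.5), np.float64(13.53), np.float64(16.38)]
crate [[0.616, -0.138], [0.638, -0.381], [0.515, -0.387], [0.494, -0.147]] [ 0.5659 -0.2633]
tcp [0.1856 0.5441 0.2311] travel [-14.921 -14.711  -2.967] jaw yaw deg 71.16 F [-0.4  0.1 -0.7] gap 0.0857
tcp [0.1856 0.5441 0.2311] travel [-9.58  -2.969 -2.972] jaw yaw deg 71.16 F [-0.4  0.1 -0.7] gap 0.0857
```

```bash
python3 -m crank '{"travel":[[0,0,-0.7],[0,0,-1.6],[0,0,-2.5],[0,0,-3],[0,0,-3]],"turn":[0,0,0,0,0]}' 85
for i in 1; do
python3 -m crank '{"travel":[[-0.3,-0.3,0],[-0.8,-0.8,0],[-1.4,-1.4,0],[-2.0,-2.0,0],[-2.6,-2.6,0]],"turn":[0,0,0,0,0]}'
python3 -m crank '{"travel":[[-0.64,-0.64,0],[-1.28,-1.28,0],[-1.92,-1.92,0],[-2.56,-2.56,0],[-3.2,-3.2,0]],"turn":[0,0,0,0,0]}'
python3 -m crank '{"travel":[[-0.64,-0.64,0],[-1.28,-1.28,0],[-1.92,-1.92,0],[-2.56,-2.56,0],[-3.2,-3.2,0]],"turn":[0,0,0,0,0]}'
python3 -m crank '{"travel":[[-0.64,-0.64,0],[-1.28,-1.28,0],[-1.92,-1.92,0],[-2.56,-2.56,0],[-3.2,-3.2,0]],"turn":[0,0,0,0,0]}'
done
python3 -c "
from h import *
tool((.5605,-.2055,.25));print(get_state()['joint_pos'].round(2))"
```

```text
clock: 0.77
tcp_pos: [0.1864, 0.5456, 0.3568]
orientation: [0.001, 0.164, 0.987, 0.004]
wrist_force: [0.1, -0.4, -0.8]
finger_gap: 0.0848
clock: 1.18
tcp_pos: [0.2506, 0.4108, 0.3503]
orientation: [-0.0, 0.163, 0.987, -0.001]
wrist_force: [-0.2, 0.2, 1.7]
finger_gap: 0.0849
clock: 1.6
tcp_pos: [0.3304, 0.248, 0.3506]
orientation: [-0.0, 0.163, 0.987, -0.0]
wrist_force: [-0.1, 0.1, 0.7]
finger_gap: 0.0851
clock: 2.02
tcp_pos: [0.4103, 0.0855, 0.3507]
orientation: [-0.0, 0.164, 0.987, 0.0]
wrist_force: [0.7, 0.5, -0.4]
finger_gap: 0.0852
clock: 2.43
tcp_pos: [0.4902, -0.077, 0.3505]
orientation: [-0.0, 0.164, 0.986, 0.0]
wrist_force: [0.4, 0.1, 1.1]
finger_gap: 0.085
tcp [ 0.4902 -0.077   0.3505] travel [-2.705 -2.472  2.511] jaw yaw deg 71.14 F [0.4 0.1 1.1] gap 0.085
[-0.32  0.15  0.13  1.55  0.    0.01]
```

```bash
python3 -m crank '{"travel":[[-0.6,-0.56,0],[-1.2,-1.1,0],[-1.8,-1.66,0],[-2.4,-2.2,0],[-2.7,-2.47,0]],"turn":[0.1,0.2,0.3,0.4,0.5]}'
python3 -m crank '{"travel":[[0,0,0.6],[0,0,1.2],[0,0,1.8],[0,0,2.4],[0,0,2.4]],"turn":[0.1,0.2,0.3,0.4,0.4157]}'
python3 -m crank '{"travel":[[0,0,0],[0,0,0]],"turn":[0,0]}'
python3 -c "
from h import *
tool((.5605,-.2055,.13));print(get_state()['joint_pos'].round(2))
c=read_camera('wrist');cv2.imwrite('pics/w1.png',c['image'][:,:,::-1])
for z in (.155,.142,.123): print(z,proj(c,(.5605,-.2055,z)).round(1))
for m in blobs(c,(0,90,40),(20,255,255),300):
    p=cv2.moments(m,True);p=(p['m10']/p['m00'],p['m01']/p['m00']);print('brown',m.sum(),p,onz(c,p,.155).round(4))
"
```

```text
clock: 2.85
tcp_pos: [0.5613, -0.2069, 0.3491]
orientation: [-0.001, 0.406, 0.914, -0.0]
wrist_force: [-0.1, 0.7, -1.5]
finger_gap: 0.0847
clock: 3.27
tcp_pos: [0.5575, -0.2023, 0.249]
orientation: [-0.005, 0.584, 0.812, -0.001]
wrist_force: [-0.8, 0.8, 0.4]
finger_gap: 0.0852
clock: 3.43
tcp_pos: [0.5606, -0.2037, 0.2563]
orientation: [0.0, 0.582, 0.813, 0.0]
wrist_force: [0.4, -0.0, 1.5]
finger_gap: 0.0851
tcp [ 0.5606 -0.2037  0.2563] travel [-0.04  -0.018  3.157] jaw yaw deg 18.83 F [ 0.4 -0.   1.5] gap 0.0851
[-0.48  0.35  0.16  1.38  0.    0.76]
0.155 [278.2 211.7]
0.142 [278.3 206.9]
0.123 [278.3 200.6]
brown 1229 (278.6387306753458, 206.9519934906428) [ 0.5596 -0.2018  0.155 ]
brown 2388 (544.1461474036851, 312.29480737018423) [ 0.8061 -0.2179  0.155 ]
brown 526 (471.5057034220532, 410.88212927756655) [ 0.8    -0.3355  0.155 ]
```

View pics/w1.png

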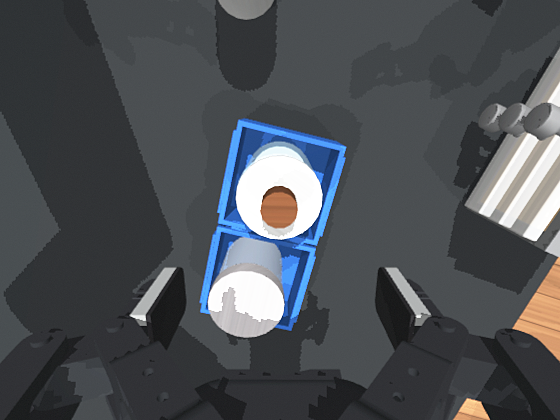

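```bash
python3 -m crank '{"travel":[[0,0,0.6],[0,0,1.3],[-0.04,0,2.0],[-0.04,0,2.6],[-0.04,0,3.0]],"turn":[0,0,0,0,0]}'
python3 -m crank '{"travel":[[0,0,0.12],[0,0,0.23],[0,0,0.23]],"turn":[0,0,0]}' 50
python3 -m crank '{"travel":[[0,0,0],[0,0,0],[0,0,0],[0,0,0],[0,0,0]],"turn":[0,0,0,0,0]}' 20 40
python3 -m crank '{"travel":[[0,0,0],[0,0,0],[0,0,0],[0,0,0],[0,0,0]],"turn":[0,0,0,0,0]}' 20 40
python3 -m crank '{"travel":[[0,0,-0.1],[0,0,-0.2],[0,0,-0.4],[0,0,-0.7],[0,0,-1]],"turn":[0,0,0,0,0]}'
python3 -c "
from h import *
tool((.5605,-.2055,.23))
c=read_camera('scene');cv2.imwrite('pics/s1.png',cv2.resize(c['image'][180:410,130:400],None,fx=2,fy=2)[:,:,::-1])
"
```

```text
clock: 3.9
tcp_pos: [0.5611, -0.2052, 0.1348]
orientation: [0.0, 0.582, 0.813, 0.0]
wrist_force: [1.3, -0.5, 0.3]
finger_gap: 0.085
clock: 4.15
tcp_pos: [0.5616, -0.2054, 0.127]
orientation: [0.001, 0.583, 0.813, 0.0]
wrist_force: [0.1, 0.3, -0.6]
finger_gap: 0.0515
clock: 4.57
tcp_pos: [0.5619, -0.2058, 0.1281]
orientation: [0.002, 0.583, 0.813, 0.0]
wrist_force: [0.5, -0.4, 6.5]
finger_gap: 0.0287
clock: 4.98
tcp_pos: [0.5619, -0.2058, 0.1281]
orientation: [0.002, 0.583, 0.813, 0.0]
wrist_force: [-0.7, 0.2, 6.4]
finger_gap: 0.0288
clock: 5.4
tcp_pos: [0.5604, -0.2048, 0.1664]
orientation: [-0.001, 0.583, 0.813, 0.0]
wrist_force: [0.2, -0.2, -1.7]
finger_gap: 0.0287
tcp [ 0.5604 -0.2048  0.1664] travel [-0.015 -0.005 -1.589] jaw yaw deg 18.7 F [ 0.2 -0.2 -1.7] gap 0.0287
```

View pics/s1.png

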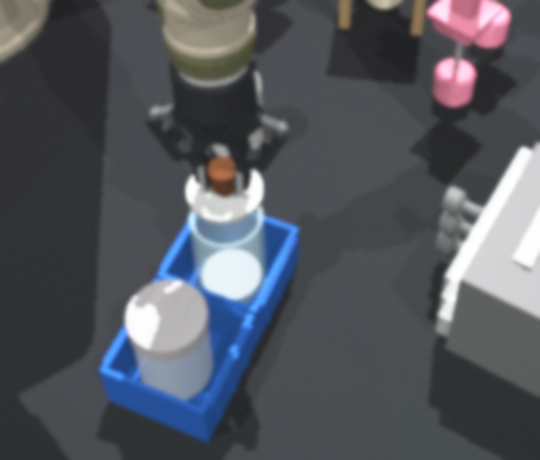

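Lid is up, jar left in place. Place it at about (0.38,-0.22).

```bash
python3 -m crank '{"travel":[[0.05,-0.2,0],[0.2,-0.7,0],[0.35,-1.4,0],[0.5,-2.1,0],[0.7,-2.8,0]],"turn":[0,0,0,0,0]}'
python3 -m crank '{"travel":[[0.2,-0.7,0],[0.3,-1.2,0],[0.39,-1.5,0],[0.39,-1.58,0.2],[0.39,-1.58,0.5]],"turn":[0,0,0,0,0]}'
python3 -m crank '{"travel":[[0,0,0.5],[0,0,1.0],[0,0,1.5],[0,0,2.0],[0,0,2.4]],"turn":[0,0,0,0,0]}'
python3 -m crank '{"travel":[[0,0,0.2],[0,0,0.3],[0,0,0.4],[0,0,0.4],[0,0,0.4]],"turn":[0,0,0,0,0]}'
python3 -c "
from h import *
tool((.38,-.22,.021))"
```

```text
clock: 5.87
tcp_pos: [0.4437, -0.2141, 0.165]
orientation: [-0.001, 0.583, 0.813, -0.0]
wrist_force: [0.1, -0.8, -1.1]
finger_gap: 0.0288
clock: 6.28
tcp_pos: [0.3809, -0.2207, 0.1464]
orientation: [0.001, 0.583, 0.812, 0.0]
wrist_force: [0.6, 0.2, -1.3]
finger_gap: 0.0287
clock: 6.7
tcp_pos: [0.381, -0.2195, 0.048]
orientation: [-0.0, 0.583, 0.813, 0.0]
wrist_force: [-0.1, -0.9, -1.8]
finger_gap: 0.0289
clock: 7.12
tcp_pos: [0.3814, -0.2203, 0.0346]
orientation: [0.001, 0.583, 0.813, 0.0]
wrist_force: [1.1, -0.4, -1.3]
finger_gap: 0.0289
tcp [ 0.3814 -0.2203  0.0346] travel [ 0.02  -0.032  0.339] jaw yaw deg 18.7 F [ 1.1 -0.4 -1.3] gap 0.0289
```

```bash
python3 -m crank '{"travel":[[0,0,0.1],[0,0,0.2],[0,0,0.2]],"turn":[0,0,0]}'
python3 -m crank '{"travel":[[0,0,0.04],[0,0,0.08],[0,0,0.08]],"turn":[0,0,0]}'
python3 -m crank '{"travel":[[0,0,0.03],[0,0,0.06],[0,0,0.06]],"turn":[0,0,0]}'
```

```text
clock: 7.37
tcp_pos: [0.3808, -0.2199, 0.0258]
orientation: [-0.0, 0.583, 0.813, 0.0]
wrist_force: [-1.7, -0.2, -1.6]
finger_gap: 0.0287
clock: 7.62
tcp_pos: [0.3808, -0.2199, 0.0227]
orientation: [-0.0, 0.583, 0.813, 0.0]
wrist_force: [-0.4, -0.3, -1.6]
finger_gap: 0.0288
clock: 7.87
tcp_pos: [0.381, -0.22, 0.021]
orientation: [0.0, 0.583, 0.813, 0.0]
wrist_force: [-1.7, 0.7, 4.1]
finger_gap: 0.0285
```

```bash
python3 -m crank '{"travel":[[0,0,0],[0,0,0],[0,0,0],[0,0,0],[0,0,0]],"turn":[0,0,0,0,0]}' 60
python3 -m crank '{"travel":[[0,0,-0.3],[0,0,-1],[0,0,-2],[0,0,-3],[0,0,-4]],"turn":[0,0,0,0,0]}'
python3 -m crank '{"travel":[[0,0,-1],[0,0,-2],[0,0,-3],[0,0,-3.8],[0,0,-4]],"turn":[0,0,0,0,0]}' 85
python3 -m crank '{"travel":[[0,0,0],[0,0,0],[0,0,0]],"turn":[0,0,0]}'
python3 - <<'E'
from h import *
c=read_camera("top");w=read_camera("wrist");s=read_camera("scene")
a=cv2.resize(c["image"][150:310,300:480],(450,400));b=cv2.resize(s["image"][170:410,110:320],(350,400))
cv2.imwrite("pics/j1.png",np.hstack([a,b])[:,:,::-1])
tool((.5175,.2955,.33))
h=cv2.cvtColor(c["image"],cv2.COLOR_RGB2HSV)
for m in blobs(c,(0,110,40),(30,255,255),40):
    p=cv2.moments(m,True);p=(p['m10']/p['m00'],p['m01']/p['m00'])
    if 340<p[0]<460 and p[1]>150: print("knob",p,onz(c,p,.045).round(4))
E
```

```text
clock: 8.28
tcp_pos: [0.3809, -0.22, 0.0204]
orientation: [0.0, 0.583, 0.813, 0.0]
wrist_force: [0.5, 0.4, 0.3]
finger_gap: 0.0602
clock: 8.7
tcp_pos: [0.3803, -0.2195, 0.182]
orientation: [-0.0, 0.583, 0.813, 0.0]
wrist_force: [0.4, 0.1, 0.7]
finger_gap: 0.0601
clock: 9.12
tcp_pos: [0.3822, -0.2211, 0.346]
orientation: [0.004, 0.583, 0.813, -0.0]
wrist_force: [-0.1, 0.1, 1.0]
finger_gap: 0.085
clock: 9.37
tcp_pos: [0.3803, -0.2195, 0.3386]
orientation: [-0.002, 0.583, 0.813, 0.0]
wrist_force: [-0.5, -0.7, -0.9]
finger_gap: 0.0853
tcp [ 0.3803 -0.2195  0.3388] travel [11.095  7.377  0.239] jaw yaw deg 18.69 F [ 0.1  0.2 -0.1] gap 0.0852
knob (386.2295081967213, 279.12295081967216) [ 0.382  -0.2188  0.045 ]
```

View pics/j1.png

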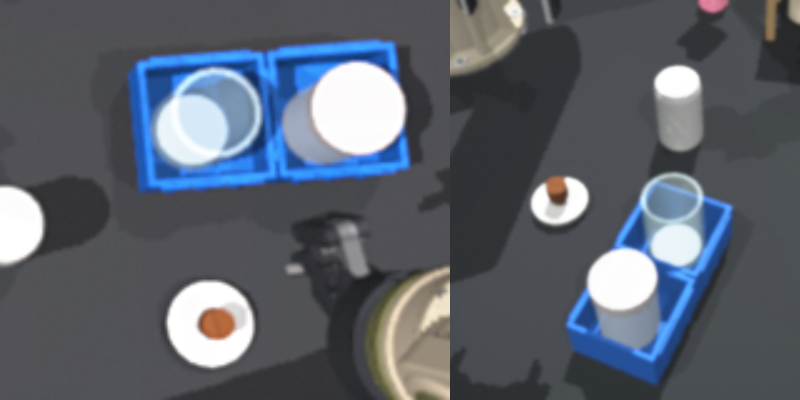

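```bash
python3 -m crank '{"travel":[[0.2,0.13,0],[0.8,0.54,0],[1.5,1.0,0],[2.25,1.5,0],[3.0,2.0,0]],"turn":[0,0,0,0,0]}'
python3 -m crank '{"travel":[[0.75,0.5,0],[1.5,1.0,0],[2.25,1.5,0],[3.0,2.0,0],[3.75,2.5,0]],"turn":[0,0,0,0,0]}'
python3 -m crank '{"travel":[[0.75,0.5,0],[1.5,1.0,0],[2.25,1.5,0],[3.0,2.0,0],[3.5,2.33,0]],"turn":[0,0,0,0,0]}'
python3 -m crank '{"travel":[[0.5,0.33,0],[0.8,0.5,0],[0.85,0.55,0],[0.85,0.55,0],[0.85,0.55,0]],"turn":[0,0,0,0,0]}'
python3 - <<'E'
from h import *
tool((.5175,.2955,.18))
print(get_state()['joint_pos'].round(2))
c=read_camera("top");s=read_camera("scene")
p=(386.6,195.0);print("rim",onz(c,p,.115).round(4),"scene rim",onz(s,(243.3,293),.115).round(4))
for m in blobs(c,(80,5,200),(115,80,255),60):
    (x,y),r=cv2.minEnclosingCircle(cv2.findNonZero(m)); 
    if 360<x<400 and 180<y<220: print("floor blob",x,y,r,onz(c,(x,y),.011).round(4))
g=cv2.cvtColor(c["image"],cv2.COLOR_RGB2GRAY);g=cv2.resize(g[165:225,355:411],None,fx=6,fy=6,interpolation=cv2.INTER_CUBIC)
H=cv2.HoughCircles(g,cv2.HOUGH_GRADIENT,1.5,20,param1=80,param2=30,minRadius=75,maxRadius=130)
for q in (H[0][:4] if H is not None else []):
    P=(355+q[0]/6-.42,165+q[1]/6-.42); print("hough",np.round(P,1),q[2]/6,"@.115",onz(c,P,.115).round(4),"@.011",onz(c,P,.011).round(4))
w=read_camera("wrist")
print("handle centre pred in wrist",proj(w,(.5175,.2955,.218)).round(1))
cv2.imwrite("pics/w2.png",w["image"][:,:,::-1])
E
```

```text
clock: 9.93
tcp_pos: [0.418, -0.0788, 0.3399]
orientation: [-0.001, 0.583, 0.812, 0.0]
wrist_force: [1.1, -0.6, 0.8]
finger_gap: 0.085
clock: 10.35
tcp_pos: [0.4644, 0.096, 0.3401]
orientation: [-0.0, 0.583, 0.813, -0.0]
wrist_force: [0.9, -0.3, -0.1]
finger_gap: 0.0851
clock: 10.77
tcp_pos: [0.5078, 0.2596, 0.3394]
orientation: [-0.001, 0.582, 0.813, -0.0]
wrist_force: [-0.2, 0.2, -0.2]
finger_gap: 0.0848
clock: 11.18
tcp_pos: [0.5177, 0.2949, 0.3401]
orientation: [-0.0, 0.583, 0.813, -0.001]
wrist_force: [-0.3, -0.5, -0.0]
finger_gap: 0.0851
tcp [0.5177 0.2949 0.3401] travel [0.016 0.005 4.002] jaw yaw deg 18.71 F [-0.3 -0.5 -0. ] gap 0.0851
[ 0.38  0.36  0.38  1.59 -0.    1.63]
rim [ 0.5589 -0.2065  0.115 ] scene rim [ 0.568  -0.2129  0.115 ]
floor blob 381.96246337890625 196.62252807617188 21.814128875732422 [ 0.5716 -0.2187  0.011 ]
hough [385.7 195.2] 18.375 @.115 [ 0.5585 -0.2046  0.115 ] @.011 [ 0.575  -0.2274  0.011 ]
hough [376.  201.5] 14.45 @.115 [ 0.5449 -0.1841  0.115 ] @.011 [ 0.5601 -0.2047  0.011 ]
hough [382.2 196. ] 19.050001 @.115 [ 0.5568 -0.1973  0.115 ] @.011 [ 0.5732 -0.2193  0.011 ]
hough [378.7 199. ] 17.125 @.115 [ 0.5503 -0.1899  0.115 ] @.011 [ 0.566  -0.2111  0.011 ]
handle centre pred in wrist [279.2 200.7]
```

View pics/w2.png

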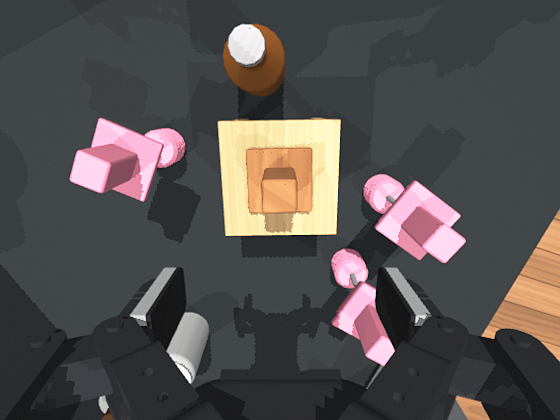

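Wrist view: handle top at (279,190), aligned with the jaws, prediction agrees. Jar centre ≈ (0.559,-0.205): rim and floor estimates agree.

```bash
python3 -m crank '{"travel":[[0,0,0.4],[0,0,1.2],[0,0,2.0],[0,0,2.8],[0,0,3.4]],"turn":[0,0,0,0,0]}'
python3 -m crank '{"travel":[[0.016,0,0.3],[0.016,0,0.5],[0.016,0,0.6],[0.016,0,0.6],[0.016,0,0.6]],"turn":[0,0,0,0,0]}' 
python3 -m crank '{"travel":[[0,0,0],[0,0,0],[0,0,0],[0,0,0],[0,0,0]],"turn":[0,0,0,0,0]}' 20 70
python3 -m crank '{"travel":[[0,0,0],[0,0,0],[0,0,0],[0,0,0],[0,0,0]],"turn":[0,0,0,0,0]}' 
python3 -c "
from h import *
tool((.5175,.2955,.18))"
python3 -m crank '{"travel":[[0,0,-0.1],[0,0,-0.3],[0,0,-0.5],[0,0,-0.8],[0,0,-1.0]],"turn":[0,0,0,0,0]}'
```

```text
clock: 11.75
tcp_pos: [0.5173, 0.2938, 0.2024]
orientation: [-0.0, 0.584, 0.812, -0.001]
wrist_force: [-0.6, -0.1, 0.1]
finger_gap: 0.0849
clock: 12.17
tcp_pos: [0.5186, 0.2958, 0.1817]
orientation: [0.0, 0.583, 0.812, 0.001]
wrist_force: [0.1, 1.0, 0.5]
finger_gap: 0.0851
clock: 12.58
tcp_pos: [0.5182, 0.296, 0.1812]
orientation: [0.0, 0.583, 0.813, 0.0]
wrist_force: [-0.7, -0.8, -1.6]
finger_gap: 0.0291
clock: 13.0
tcp_pos: [0.5182, 0.296, 0.1811]
orientation: [0.0, 0.583, 0.813, 0.001]
wrist_force: [-2.0, 0.8, 6.1]
finger_gap: 0.0289
tcp [0.5182 0.296  0.1811] travel [-0.007 -0.021  0.027] jaw yaw deg 18.7 F [-2.   0.8  6.1] gap 0.0289
clock: 13.42
tcp_pos: [0.5181, 0.2959, 0.2217]
orientation: [0.0, 0.583, 0.813, 0.0]
wrist_force: [0.5, 0.4, -2.1]
finger_gap: 0.0295
```

```bash
python3 -m crank '{"travel":[[0,0,-0.6],[0,0,-1.3],[0,0,-2.0],[0,0,-2.7],[0,0,-3.2]],"turn":[0,0,0,0,0]}'
python3 -m crank '{"travel":[[-0.1,0,-0.2],[-0.4,-0.1,-0.2],[-0.9,-0.2,-0.2],[-1.5,-0.37,-0.2],[-2.2,-0.55,-0.2]],"turn":[0,0,0,0,0]}'
python3 -m crank '{"travel":[[-0.8,-0.2,0],[-1.6,-0.4,0],[-2.4,-0.6,0],[-3.2,-0.8,0],[-4.0,-1.0,0]],"turn":[0,0,0,0,0]}'
python3 -m crank '{"travel":[[-0.8,-0.2,0],[-1.6,-0.4,0],[-2.4,-0.6,0],[-3.2,-0.8,0],[-3.9,-0.98,0]],"turn":[0,0,0,0,0]}'
python3 -m crank '{"travel":[[-0.6,-0.15,0],[-1.1,-0.28,0],[-1.5,-0.38,0],[-1.8,-0.45,0],[-2.0,-0.5,0]],"turn":[0,0,0,0,0]}'
python3 -m crank '{"travel":[[-0.09,-0.02,0],[-0.09,-0.02,0],[-0.09,-0.02,0],[-0.09,-0.02,0]],"turn":[0,0,0,0]}'
python3 - <<'E'
from h import *
tool((.559,-.205,.30))
c=read_camera("top");s=read_camera("scene");w=read_camera("wrist")
cv2.imwrite("pics/k1.png",np.hstack([w["image"],cv2.resize(s["image"][140:400,130:330],(323,420))])[:,:,::-1][:, 83:])
t=get_state()["tcp_pos"]
print("tip",proj(s,t-[0,0,.171]),"head top",proj(s,t-[0,0,.126]),"rim",proj(s,(.559,-.205,.115)))
E
```

```text
clock: 13.83
tcp_pos: [0.5182, 0.2959, 0.3517]
orientation: [0.001, 0.583, 0.813, 0.001]
wrist_force: [0.7, 0.3, -2.3]
finger_gap: 0.0293
clock: 14.25
tcp_pos: [0.5246, 0.2042, 0.3543]
orientation: [-0.001, 0.582, 0.813, -0.001]
wrist_force: [1.4, 0.4, -3.0]
finger_gap: 0.0292
clock: 14.67
tcp_pos: [0.5376, 0.0386, 0.3546]
orientation: [-0.001, 0.583, 0.812, -0.001]
wrist_force: [0.5, -0.2, -2.3]
finger_gap: 0.029
clock: 15.08
tcp_pos: [0.5503, -0.1221, 0.3544]
orientation: [-0.001, 0.583, 0.812, -0.001]
wrist_force: [1.0, 0.4, -2.5]
finger_gap: 0.0293
clock: 15.5
tcp_pos: [0.5578, -0.203, 0.3553]
orientation: [-0.001, 0.583, 0.812, -0.0]
wrist_force: [-0.4, 0.6, -1.7]
finger_gap: 0.029
clock: 15.83
tcp_pos: [0.5588, -0.2041, 0.3567]
orientation: [0.0, 0.582, 0.813, 0.0]
wrist_force: [-0.5, 0.8, -1.9]
finger_gap: 0.0294
tcp [ 0.5588 -0.2041  0.3567] travel [-0.023 -0.002  1.418] jaw yaw deg 18.77 F [-0.5  0.8 -1.9] gap 0.0294
tip [239.48170907 266.27348869] head top [238.03955655 251.07883392] rim [241.47072078 288.53074102]
```

View pics/k1.png

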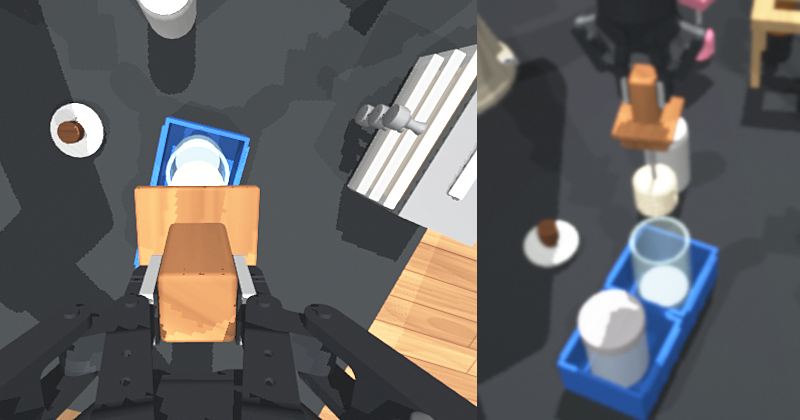

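```bash
python3 -m crank '{"travel":[[0,0,0.3],[0,0,0.7],[0,0,1.1],[0,0,1.4],[0,0,1.6]],"turn":[0,0,0,0,0]}'
python3 -m crank '{"travel":[[0,0,0.2],[0,0,0.4],[0,0,0.6],[0,0,0.8],[0,0,0.9]],"turn":[0,0,0,0,0]}'
python3 -c "
from h import *
tool((.559,-.205,.19))"
```

```text
clock: 16.4
tcp_pos: [0.5583, -0.2044, 0.2911]
orientation: [-0.001, 0.583, 0.813, -0.0]
wrist_force: [0.2, -0.5, -2.2]
finger_gap: 0.0291
clock: 16.82
tcp_pos: [0.5585, -0.205, 0.2554]
orientation: [-0.0, 0.583, 0.813, -0.0]
wrist_force: [-0.5, -0.3, -2.9]
finger_gap: 0.0291
tcp [ 0.5585 -0.205   0.2554] travel [-0.006  0.013  1.634] jaw yaw deg 18.7 F [-0.5 -0.3 -2.9] gap 0.0291
```

```bash
python3 -m crank '{"travel":[[0,0,0.3],[0,0,0.7],[0,0,1.1],[0,0,1.4],[0,0,1.55]],"turn":[0,0,0,0,0]}'
python3 -m crank '{"travel":[[0,0,0.08],[0,0,0.15],[0,0,0.15],[0,0,0.15],[0,0,0.15]],"turn":[0,0,0,0,0]}'
python3 -c "
from h import *
tool((.559,-.205,.19))"
```

```text
clock: 17.23
tcp_pos: [0.558, -0.2048, 0.1927]
orientation: [-0.001, 0.583, 0.813, -0.0]
wrist_force: [-0.7, -0.1, -2.5]
finger_gap: 0.0295
clock: 17.65
tcp_pos: [0.5592, -0.2054, 0.1893]
orientation: [0.001, 0.583, 0.813, 0.0]
wrist_force: [-0.3, -0.2, -2.7]
finger_gap: 0.0291
tcp [ 0.5592 -0.2054  0.1893] travel [ 0.01  -0.001 -0.017] jaw yaw deg 18.7 F [-0.3 -0.2 -2.7] gap 0.0291
```

```bash
python3 -m crank '{"travel":[[0,0,0.06],[0,0,0.06],[0,0,0.06]],"turn":[0,0,0]}'
python3 -m crank '{"travel":[[0,0,-0.3],[0,0,-0.8],[0,0,-1.3],[0,0,-1.65],[0,0,-1.75]],"turn":[0,0,0,0,0]}'
python3 -m crank '{"travel":[[0,0,0],[0,0,0],[0,0,0]],"turn":[0,0,0]}'
python3 -m crank '{"travel":[[0,0,0.3],[0,0,0.8],[0,0,1.3],[0,0,1.65],[0,0,1.73]],"turn":[0,0,0,0,0]}'
python3 -m crank '{"travel":[[0,0,0.02],[0,0,0.02],[0,0,0.02],[0,0,0.02]],"turn":[0,0,0,0]}'
python3 -m crank '{"travel":[[0,0,-0.3],[0,0,-0.8],[0,0,-1.3],[0,0,-1.65],[0,0,-1.75]],"turn":[0,0,0,0,0]}'
python3 -m crank '{"travel":[[0,0,0],[0,0,0],[0,0,0]],"turn":[0,0,0]}'
python3 -m crank '{"travel":[[0,0,0.3],[0,0,0.8],[0,0,1.3],[0,0,1.65],[0,0,1.73]],"turn":[0,0,0,0,0]}'
python3 -m crank '{"travel":[[0,0,0.02],[0,0,0.02],[0,0,0.02],[0,0,0.02]],"turn":[0,0,0,0]}'
python3 -m crank '{"travel":[[0,0,-0.3],[0,0,-0.8],[0,0,-1.3],[0,0,-1.65],[0,0,-1.75]],"turn":[0,0,0,0,0]}'
python3 -m crank '{"travel":[[0,0,0],[0,0,0],[0,0,0]],"turn":[0,0,0]}'
python3 - <<'E'
from h import *
tool((.559,-.205,.357))
s=read_camera("scene")
cv2.imwrite("pics/st.png",cv2.resize(s["image"][160:400,130:330],None,fx=2.4,fy=2.4)[:,:,::-1])
E
```

```text
clock: 17.9
tcp_pos: [0.5587, -0.2051, 0.1861]
orientation: [0.0, 0.583, 0.813, 0.0]
wrist_force: [-0.2, 0.3, -2.7]
finger_gap: 0.0292
clock: 18.32
tcp_pos: [0.5598, -0.2057, 0.259]
orientation: [0.002, 0.583, 0.813, 0.0]
wrist_force: [0.4, -0.1, -2.7]
finger_gap: 0.0296
clock: 18.57
tcp_pos: [0.5581, -0.2049, 0.2547]
orientation: [-0.001, 0.583, 0.813, -0.0]
wrist_force: [-0.3, -0.2, -3.4]
finger_gap: 0.0297
clock: 18.98
tcp_pos: [0.5564, -0.204, 0.1826]
orientation: [-0.004, 0.583, 0.813, -0.0]
wrist_force: [-1.1, 0.0, -2.4]
finger_gap: 0.0293
clock: 19.32
tcp_pos: [0.5593, -0.2055, 0.1872]
orientation: [0.001, 0.583, 0.813, 0.0]
wrist_force: [0.1, -0.1, -1.9]
finger_gap: 0.029
clock: 19.73
tcp_pos: [0.5601, -0.2059, 0.26]
orientation: [0.003, 0.583, 0.813, 0.0]
wrist_force: [-0.3, 0.1, -2.0]
finger_gap: 0.0292
clock: 19.98
tcp_pos: [0.5582, -0.2049, 0.255]
orientation: [-0.001, 0.583, 0.813, -0.0]
wrist_force: [-0.4, -0.3, -2.2]
finger_gap: 0.0292
clock: 20.4
tcp_pos: [0.5565, -0.2039, 0.1826]
orientation: [-0.004, 0.583, 0.813, -0.0]
wrist_force: [-0.6, 0.2, -2.4]
finger_gap: 0.029
clock: 20.73
tcp_pos: [0.5593, -0.2055, 0.1872]
orientation: [0.001, 0.583, 0.813, 0.0]
wrist_force: [-0.6, -0.3, -2.6]
finger_gap: 0.0293
clock: 21.15
tcp_pos: [0.5601, -0.2059, 0.2599]
orientation: [0.003, 0.583, 0.813, 0.0]
wrist_force: [-0.0, -0.4, -2.1]
finger_gap: 0.0296
clock: 21.4
tcp_pos: [0.5583, -0.2049, 0.255]
orientation: [-0.001, 0.583, 0.813, -0.0]
wrist_force: [-0.9, 0.4, -2.1]
finger_gap: 0.0293
tcp [ 0.5583 -0.2049  0.255 ] travel [-0.006  0.014 -2.55 ] jaw yaw deg 18.7 F [-0.9  0.4 -2.1] gap 0.0293
```

View pics/st.png

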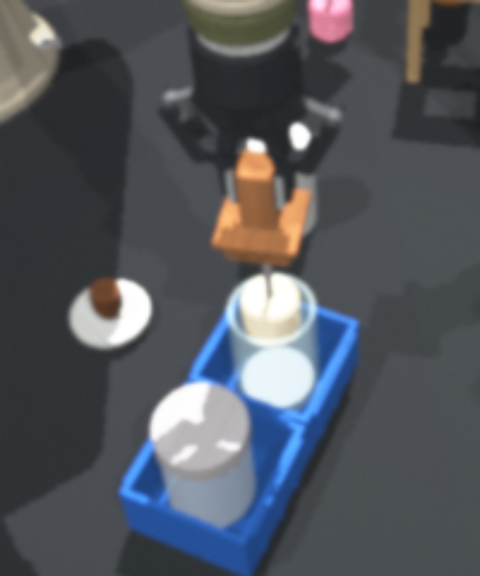

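```bash
python3 -m crank '{"travel":[[0,0,-0.3],[0,0,-0.9],[0,0,-1.6],[0,0,-2.2],[0,0,-2.51]],"turn":[0,0,0,0,0]}'
python3 -m crank '{"travel":[[0.1,0.02,0],[0.4,0.1,0],[0.9,0.2,0],[1.5,0.37,0],[2.2,0.55,0]],"turn":[0,0,0,0,0]}'
python3 -m crank '{"travel":[[0.8,0.2,0],[1.6,0.4,0],[2.4,0.6,0],[3.2,0.8,0],[4.0,1.0,0]],"turn":[0,0,0,0,0]}'
python3 -m crank '{"travel":[[0.8,0.2,0],[1.6,0.4,0],[2.4,0.6,0],[3.2,0.8,0],[3.9,0.98,0]],"turn":[0,0,0,0,0]}'
python3 -m crank '{"travel":[[0.6,0.15,0],[1.1,0.28,0],[1.5,0.38,0],[1.8,0.45,0],[2.0,0.5,0]],"turn":[0,0,0,0,0]}'
python3 -m crank '{"travel":[[0.09,0.02,0],[0.09,0.02,0],[0.09,0.02,0],[0.09,0.02,0],[0.09,0.02,0]],"turn":[0,0,0,0,0]}'
python3 -c "
from h import *
tool((.5182,.296,.1811))"
```

```text
clock: 21.87
tcp_pos: [0.5589, -0.2053, 0.3587]
orientation: [0.001, 0.583, 0.813, 0.0]
wrist_force: [0.0, -0.7, -1.7]
finger_gap: 0.029
clock: 22.28
tcp_pos: [0.5503, -0.1135, 0.3537]
orientation: [-0.002, 0.583, 0.812, -0.0]
wrist_force: [0.4, 0.4, -2.3]
finger_gap: 0.0294
clock: 22.7
tcp_pos: [0.5361, 0.0521, 0.3542]
orientation: [-0.002, 0.583, 0.813, -0.001]
wrist_force: [0.6, 0.2, -3.4]
finger_gap: 0.0295
clock: 23.12
tcp_pos: [0.5229, 0.2126, 0.3542]
orientation: [-0.002, 0.582, 0.813, -0.001]
wrist_force: [0.7, -0.2, -2.5]
finger_gap: 0.0287
clock: 23.53
tcp_pos: [0.5169, 0.2938, 0.3546]
orientation: [-0.001, 0.582, 0.813, -0.001]
wrist_force: [-0.2, 0.1, -2.7]
finger_gap: 0.0289
clock: 23.95
tcp_pos: [0.5182, 0.295, 0.3567]
orientation: [0.0, 0.583, 0.812, 0.0]
wrist_force: [-0.1, 0.3, -1.8]
finger_gap: 0.0291
tcp [0.5182 0.295  0.3567] travel [0.025 0.006 4.39 ] jaw yaw deg 18.62 F [-0.1  0.3 -1.8] gap 0.0291
```

```bash
python3 -m crank '{"travel":[[0,0,0.3],[0,0,1.0],[0,0,1.8],[0,0,2.6],[0,0,3.2]],"turn":[0,0,0,0,0]}'
python3 -m crank '{"travel":[[0,0,0.2],[0,0,0.3],[0,0,0.4],[0,0,0.4],[0,0,0.4]],"turn":[0,0,0,0,0]}'
python3 -m crank '{"travel":[[0,0,0],[0,0,0]],"turn":[0,0]}'
python3 -c "
from h import *
tool((.5182,.296,.1811))"
```

```text
clock: 24.37
tcp_pos: [0.5177, 0.2949, 0.2274]
orientation: [0.0, 0.583, 0.812, 0.0]
wrist_force: [0.1, 0.1, -2.9]
finger_gap: 0.0292
clock: 24.78
tcp_pos: [0.5189, 0.2961, 0.214]
orientation: [0.001, 0.583, 0.812, 0.001]
wrist_force: [-0.1, -0.2, -2.2]
finger_gap: 0.0293
clock: 24.95
tcp_pos: [0.5186, 0.2961, 0.2137]
orientation: [0.001, 0.583, 0.813, 0.001]
wrist_force: [-0.3, -0.5, -1.6]
finger_gap: 0.0292
tcp [0.5186 0.2961 0.2137] travel [ 0.001 -0.013  0.815] jaw yaw deg 18.7 F [-0.3 -0.5 -1.6] gap 0.0292
```

```bash
python3 -m crank '{"travel":[[0,0,0.1],[0,0,0.2],[0,0,0.3],[0,0,0.35],[0,0,0.35]],"turn":[0,0,0,0,0]}'
python3 -m crank '{"travel":[[0,0,0.1],[0,0,0.2],[0,0,0.3],[0,0,0.35],[0,0,0.35]],"turn":[0,0,0,0,0]}'
python3 -m crank '{"travel":[[0,0,0.05],[0,0,0.1],[0,0,0.1],[0,0,0.1],[0,0,0.1]],"turn":[0,0,0,0,0]}'
python3 -c "
from h import *
tool((.5182,.296,.1811))"
```

```text
clock: 25.37
tcp_pos: [0.5174, 0.2957, 0.1975]
orientation: [-0.001, 0.583, 0.813, -0.001]
wrist_force: [-0.0, 0.0, -2.0]
finger_gap: 0.0292
clock: 25.78
tcp_pos: [0.5176, 0.2957, 0.1837]
orientation: [-0.0, 0.583, 0.813, -0.001]
wrist_force: [-0.1, 0.5, -1.8]
finger_gap: 0.0292
clock: 26.2
tcp_pos: [0.518, 0.2959, 0.1806]
orientation: [0.0, 0.583, 0.813, 0.0]
wrist_force: [-0.4, -0.1, -2.1]
finger_gap: 0.0293
tcp [0.518  0.2959 0.1806] travel [ 0.001  0.005 -0.011] jaw yaw deg 18.7 F [-0.4 -0.1 -2.1] gap 0.0293
```

```bash
python3 -m crank '{"travel":[[0,0,0.02],[0,0,0.03],[0,0,0.03],[0,0,0.03]],"turn":[0,0,0,0]}'
python3 -m crank '{"travel":[[0,0,0.02],[0,0,0.04],[0,0,0.04],[0,0,0.04]],"turn":[0,0,0,0]}'
```

```text
clock: 26.53
tcp_pos: [0.5179, 0.2958, 0.1793]
orientation: [-0.0, 0.583, 0.813, 0.0]
wrist_force: [0.0, -0.1, -3.0]
finger_gap: 0.0292
clock: 26.87
tcp_pos: [0.5179, 0.2958, 0.1776]
orientation: [-0.0, 0.583, 0.813, -0.0]
wrist_force: [-0.7, 1.0, -2.2]
finger_gap: 0.0294
```

```bash
python3 -m crank '{"travel":[[0,0,0.02],[0,0,0.04],[0,0,0.04]],"turn":[0,0,0]}'
python3 -m crank '{"travel":[[0,0,0.02],[0,0,0.04],[0,0,0.04]],"turn":[0,0,0]}'
python3 - <<'E'
from h import *
t=get_state()["tcp_pos"];s=read_camera("scene");w=read_camera("wrist")
cv2.imwrite("pics/f1.png",np.hstack([cv2.resize(s["image"][80:200,270:390],(400,400),interpolation=2),cv2.resize(w["image"][60:420,100:460],(400,400))])[:,:,::-1])
E
```

```text
clock: 27.12
tcp_pos: [0.5179, 0.2958, 0.1759]
orientation: [-0.0, 0.583, 0.813, -0.0]
wrist_force: [0.4, -0.2, -3.0]
finger_gap: 0.0291
clock: 27.37
tcp_pos: [0.5179, 0.2958, 0.1743]
orientation: [-0.0, 0.583, 0.813, -0.0]
wrist_force: [-0.3, 0.1, -1.8]
finger_gap: 0.0296
```

View pics/f1.png

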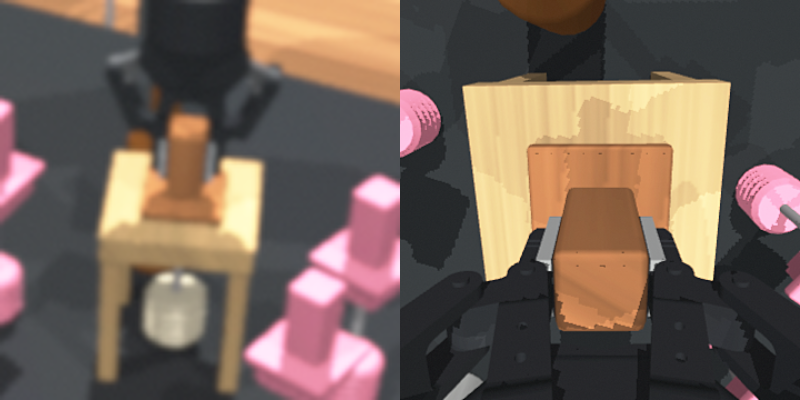

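Run:
```python
from h import *
s=read_camera("scene")
a=cv2.imread("pics/scene0.png")[:,:,::-1];b=s["image"]
up=lambda i:cv2.resize(i,None,fx=8,fy=8,interpolation=cv2.INTER_CUBIC)
def match(x0,x1,y0,y1,n):
    t=up(np.ascontiguousarray(a[y0:y1,x0:x1]));A=up(np.ascontiguousarray(b[y0-8:y1+8,x0-8:x1+8]))
    r=cv2.matchTemplate(A,t,cv2.TM_CCOEFF_NORMED);_,v,_,l=cv2.minMaxLoc(r);print(n,"shift px",l[0]/8-8,l[1]/8-8,round(v,3))
match(312,333,160,187,"head");match(298,350,130,152,"plate front");match(310,345,137,150,"flange front")
X=np.array([.5175,.2955,.02]);print("px per 10mm z",proj(s,X+[0,0,.01])-proj(s,X))
tool((.5182,.296,.1811))
```

```text
head shift px 0.25 -0.5 0.988
plate front shift px 0.125 -0.5 0.905
flange front shift px 0.375 -0.375 0.896
px per 10mm z [ 0.19845659 -2.68139592]
tcp [0.518  0.2958 0.1745] travel [ 0.002  0.007 -0.165] jaw yaw deg 18.69 F [ 0.3  0.3 -2.1] gap 0.0291
```

Run:
```python
from h import *
s=read_camera("scene")
th=np.linspace(0,2*np.pi,73)
def ext(cx,cy,z0,z1,r):
    P=np.array([proj(s,(cx+r*np.cos(t),cy+r*np.sin(t),z)) for t in th for z in(z0,z1)]);return P[:,0].min().round(1),P[:,0].max().round(1),P[:,1].min().round(1),P[:,1].max().round(1)
def cream(img,box,lo=(15,15,120),hi=(40,110,255)):
    x0,x1,y0,y1=box;h=cv2.cvtColor(img,cv2.COLOR_BGR2HSV)[y0:y1,x0:x1];m=cv2.inRange(h,lo,hi)
    n,l,st,c=cv2.connectedComponentsWithStats(m);i=1+np.argmax(st[1:,4]);return st[i]+[x0,y0,0,0,0]
a=cv2.imread("pics/scene0.png")
print("home pred",ext(.5178,.2957,.010,.055,.025));print(cream(a,(305,340,163,196)))
b=cv2.cvtColor(s["image"],cv2.COLOR_RGB2BGR);print("now",cream(b,(305,340,163,196)))
S=cv2.imread("pics/st.png");q=cream(S,(225,320,260,350));print("st pix",130+q[0]/2.4,130+(q[0]+q[2])/2.4,160+q[1]/2.4,160+(q[1]+q[3])/2.4)
print("st pred",ext(.5583,-.2049,.084,.129,.025),"+7mm",ext(.5583,-.2049,.091,.136,.025))
K=cv2.imread("pics/k1.png");q=cream(K,(620,690,150,225));f=200/323.;print("k1 pix",130+(q[0]-477)*f,130+(q[0]+q[2]-477)*f,140+q[1]*f,140+(q[1]+q[3])*f)
print("k1 pred",ext(.5588,-.2041,.3567-.171,.3567-.126,.025))
```

```text
home pred (np.float64(312.2), np.float64(330.8), np.float64(162.1), np.float64(185.6))
[313 163  19  22 341]
now [313 163  19  21 343]
st pix 230.83333333333334 255.41666666666669 274.1666666666667 301.6666666666667
st pred (np.float64(228.5), np.float64(254.0), np.float64(274.4), np.float64(307.4)) +7mm (np.float64(228.2), np.float64(253.9), np.float64(272.3), np.float64(305.4))
k1 pix 225.3560371517028 255.07739938080496 240.92879256965944 274.3653250773994
k1 pred (np.float64(224.8), np.float64(252.4), np.float64(241.2), np.float64(276.4))
```

Run:
```python
from h import *
s=read_camera("scene")
a=cv2.imread("pics/scene0.png")[:,:,::-1];b=s["image"]
up=lambda i:cv2.resize(i,None,fx=10,fy=10,interpolation=cv2.INTER_CUBIC)
def match(x0,x1,y0,y1,n):
    t=up(np.ascontiguousarray(a[y0:y1,x0:x1]));A=up(np.ascontiguousarray(b[y0-6:y1+6,x0-6:x1+6]))
    r=cv2.matchTemplate(A,t,cv2.TM_CCOEFF_NORMED);_,v,_,l=cv2.minMaxLoc(r);print(n,"shift px",l[0]/10-6,l[1]/10-6,round(v,3))
match(345,382,160,235,"pink R");match(250,285,105,180,"pink L");match(296,310,155,196,"leg L");match(336,348,155,196,"leg R")
match(311,333,166,188,"head");match(312,338,142,150,"flange front edge")
ga=cv2.cvtColor(np.ascontiguousarray(a),cv2.COLOR_RGB2GRAY).astype(int);gb=cv2.cvtColor(b,cv2.COLOR_RGB2GRAY).astype(int)
for x in (316,322,328): print(x,"A",ga[136:192,x].tolist(),"\n    B",gb[136:192,x].tolist())
```

```text
pink R shift px 0.0 0.0 1.0
pink L shift px -0.09999999999999964 0.0 0.977
leg L shift px 0.0 0.0 0.999
leg R shift px 0.0 -0.09999999999999964 0.989
head shift px 0.2999999999999998 -0.40000000000000036 0.996
flange front edge shift px 0.09999999999999964 -0.2999999999999998 0.791
316 A [192, 196, 200, 205, 205, 204, 202, 192, 162, 140, 173, 213, 227, 229, 230, 230, 224, 190, 151, 140, 139, 137, 132, 116, 91, 72, 68, 85, 114, 135, 146, 151, 153, 154, 157, 160, 166, 171, 173, 174, 174, 175, 171, 167, 161, 147, 119, 80, 51, 43, 41, 42, 43, 45, 49, 51] 
    B [188, 177, 156, 139, 137, 136, 139, 136, 123, 121, 145, 162, 169, 171, 170, 169, 162, 148, 140, 140, 140, 138, 132, 117, 92, 75, 81, 106, 126, 138, 147, 150, 151, 154, 159, 163, 164, 167, 169, 170, 171, 172, 171, 170, 157, 131, 95, 63, 46, 42, 41, 41, 43, 46, 50, 51]
322 A [108, 108, 108, 113, 122, 129, 132, 133, 132, 121, 128, 152, 164, 167, 168, 168, 173, 174, 155, 139, 136, 136, 135, 131, 120, 117, 132, 151, 151, 138, 130, 135, 146, 152, 155, 161, 173, 181, 185, 192, 193, 196, 197, 192, 193, 194, 193, 173, 121, 65, 44, 46, 48, 50, 50, 51] 
    B [109, 109, 110, 116, 125, 130, 131, 128, 121, 114, 125, 152, 165, 167, 168, 167, 163, 152, 141, 136, 136, 136, 135, 129, 120, 129, 158, 167, 151, 135, 132, 141, 149, 154, 158, 165, 174, 183, 194, 197, 189, 188, 189, 194, 195, 190, 181, 144, 89, 50, 42, 44, 49, 51, 51, 52]
328 A [102, 103, 105, 111, 121, 132, 140, 147, 148, 132, 131, 160, 196, 223, 234, 236, 239, 235, 202, 157, 143, 138, 136, 128, 112, 86, 85, 122, 156, 157, 151, 151, 152, 154, 155, 159, 161, 161, 161, 161, 159, 159, 160, 160, 153, 136, 108, 73, 49, 42, 44, 45, 46, 46, 46, 48] 
    B [101, 101, 102, 108, 121, 129, 130, 131, 128, 117, 123, 152, 173, 180, 182, 182, 180, 172, 154, 144, 142, 139, 136, 128, 111, 91, 105, 148, 173, 167, 156, 154, 153, 155, 156, 159, 160, 161, 161, 161, 162, 161, 160, 157, 150, 131, 97, 63, 45, 42, 43, 46, 46, 45, 47, 49]
```

```bash
python3 -m crank '{"travel":[[0,0,0.02],[0,0,0.03],[0,0,0.03],[0,0,0.03]],"turn":[0,0,0,0]}'
python3 -m crank '{"travel":[[0,0,0.02],[0,0,0.03],[0,0,0.03],[0,0,0.03]],"turn":[0,0,0,0]}'
python3 -c "
from h import *
tool((.5182,.296,.1811))"
```

```text
clock: 27.95
tcp_pos: [0.5179, 0.2958, 0.1732]
orientation: [-0.0, 0.583, 0.813, -0.0]
wrist_force: [-0.2, -0.4, -2.0]
finger_gap: 0.0292
clock: 28.28
tcp_pos: [0.518, 0.2959, 0.1729]
orientation: [0.0, 0.583, 0.813, 0.0]
wrist_force: [-2.6, -1.2, 5.8]
finger_gap: 0.0291
tcp [0.518  0.2959 0.1729] travel [ 0.     0.006 -0.204] jaw yaw deg 18.7 F [-2.6 -1.2  5.8] gap 0.0291
```

The flange is seated (contact at TCP z 0.1729). Recomputed from this, the stroke bottoms were 9–13 mm above the floor and the tops about 80 mm, within the limits. I'll release.

```bash
python3 -m crank '{"travel":[[0,0,0],[0,0,0],[0,0,0],[0,0,0],[0,0,0]],"turn":[0,0,0,0,0]}' 60
python3 -m crank '{"travel":[[0,0,-0.3],[0,0,-1],[0,0,-1.8],[0,0,-2.6],[0,0,-3.4]],"turn":[0,0,0,0,0]}'
python3 -m crank '{"travel":[[0,0,-0.6],[0,0,-1.0],[0,0,-1.2],[0,0,-1.2],[0,0,-1.2]],"turn":[0,0,0,0,0]}'
python3 - <<'E'
from h import *
s=read_camera("scene");c=read_camera("top")
def cmp(a,b,boxes):
    up=lambda i:cv2.resize(np.ascontiguousarray(i),None,fx=10,fy=10,interpolation=cv2.INTER_CUBIC)
    for n,(x0,x1,y0,y1) in boxes.items():
        r=cv2.matchTemplate(up(b[y0-6:y1+6,x0-6:x1+6]),up(a[y0:y1,x0:x1]),cv2.TM_CCOEFF_NORMED);_,v,_,l=cv2.minMaxLoc(r);print(n,"shift",round(l[0]/10-6,2),round(l[1]/10-6,2),round(v,3))
cmp(cv2.imread("pics/scene0.png")[:,:,::-1],s["image"],{"head":(311,333,166,188),"handle+flange":(308,342,112,150),"can":(232,264,208,262),"twist":(192,238,318,380)})
cmp(cv2.imread("pics/top0.png")[:,:,::-1],c["image"],{"brush+plate":(112,178,178,244),"bottle":(74,112,224,258),"can":(284,320,222,258),"twist":(420,466,170,215)})
for m in blobs(c,(0,110,40),(30,255,255),40):
    p=cv2.moments(m,True);p=(p['m10']/p['m00'],p['m01']/p['m00'])
    if 340<p[0]<460 and p[1]>150: print("knob",p,onz(c,p,.045).round(4))
S=get_state();print(S["clock"],S["tcp_pos"].round(3),S["wrist_force"].round(1))
E
```

```text
clock: 28.7
tcp_pos: [0.518, 0.2958, 0.1719]
orientation: [-0.0, 0.583, 0.813, -0.0]
wrist_force: [-0.3, -0.1, -0.6]
finger_gap: 0.0603
clock: 29.12
tcp_pos: [0.5177, 0.2957, 0.3093]
orientation: [-0.0, 0.583, 0.813, -0.0]
wrist_force: [0.5, 0.9, 0.3]
finger_gap: 0.0602
clock: 29.53
tcp_pos: [0.5181, 0.2959, 0.3554]
orientation: [-0.0, 0.583, 0.813, -0.0]
wrist_force: [-0.2, 0.2, -0.6]
finger_gap: 0.0597
head shift 0.6 0.1 0.996
handle+flange shift 0.6 0.1 0.998
can shift 0.0 0.0 0.998
twist shift 0.0 0.1 0.995
brush+plate shift 0.1 -0.2 0.977
bottle shift 0.0 0.1 0.972
can shift 0.0 0.0 0.999
twist shift 0.0 0.0 0.997
knob (386.05, 279.1166666666667) [ 0.382  -0.2185  0.045 ]
29.6333 [0.518 0.296 0.354] [-0.1  0.2 -0.2]
```

```bash
python3 -c "
from workcell import *
print(hand_in())"
```

```text
the job is handed in; nothing more can be done
None
```

The whole job ran and I handed it in at about 29.6 s of the 72 s allowed; `hand_in()` reports no verdict.

- **Lid:** I lifted it off and set it knob up on the slate at about (0.381, -0.219). It did not move after release.
- **Strokes:** I did three. The arm felt no contact in the jar at any reading.
- **Brush:** It is back in the stand and released. Against the first picture its height is unchanged and it sits about 1 mm to one side (limit 5 mm).
- **Bystanders:** The can, bottle and twist-lid jar did not shift in the pictures.
- **Jar:** I did not re-measure it after the strokes. The last picture, at the end of the third stroke, shows it upright in its crate.

**One check disagreed:** when I put the brush back, the flange seated with the gripper 8 mm lower than when I gripped it. The brush was therefore sitting higher in the fingers than I assumed, and I don't know when it shifted. If it was already there during the strokes, the tip went down to about 9–13 mm above the jar floor. That is within the 15 mm limit, but with little margin, and I did not repeat the strokes. The tops of the strokes were about 80 mm above the floor, against the 48 mm required.

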